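# Set out the specimen pots in the dissecting tray

### The arm

A 6-joint arm with a two-finger parallel gripper is mounted at the origin on the work surface. World frame = base frame: x ahead of the robot, y to its left, z up, the work surface at z = 0. Lengths are in m, angles in rad, forces in N, time in s.
With the tool pointing down it reaches from about 0.35 to 0.725 m from the base axis. Payload 6 kg.
Tool frame: the origin (TCP) lies at the very end of the fingers, on their centre line; the grasp point (between the pads) lies env.hold_point_z behind it (env.hold_point_z is the distance from the TCP to the grasp point, in m); z points along the fingers, y is the line along which they close (so a half turn about z gives the same grasp; the last joint's range is limited). The gripper opens to 85 mm and grips with 20 to 120 N. Pads are 22 mm wide; open, the fingers measure 114 mm over their backs; the gripper's body (76 mm by 85 mm) begins 54 mm behind the grasp point. The pads swing forward as they close: fully open they stand 13 mm farther back than shut.
Start: joints at [-0.932, 0.04, 0.085, 0, -1.615, -0.334], TCP at [0.18, -0.572, 0.231] pointing down, gripper open.
Joint ranges: [-2.56, 2.56], [-1.29, 2.01], [-1.08, 1.49], [-3.29, 1.98], [-2.81, -0.18], [-2.99, 2.99]. Speed limits (rad/s): [2.57, 2.57, 3.01, 3.14, 3.14, 3.14].

### API

Orientations are given as a unit quaternion [w, x, y, z].
In Python, from bench import sensors, read_camera, get_calibration, env, trace gives the robot as it stands. The module is installed in compiled form; this text tells all that it offers.
- The arm moves only by the tool jog_arm, never from a script. Its argument "motion" is a list of rows, each a list of 5 numbers: the shift along the tool's x, y, z in units of 25 mm (1.0 is 25 mm), then the turn about the tool's z in units of 6 degrees (1.0 is 6 degrees), then the opening, from 0 (shut) to 1 (fully open). In form: [[x, y, z, yaw, fingers], ...]. A call has 1 to 20 rows; each row shifts and turns the commanded pose from where the row before left it, along the tool's axes as they then stand; what a row does not reach is not made up. A row lasts 1/10 s, in which the tool goes at most 50 mm and 8.59 degrees, less where a joint would pass 70% of its speed; a pose out of reach is approached as far as the arm can. A call is refused whole if a number of a shift passes 1 or a number of a turn 1, either way. A call with a gripper value outside its range is refused whole. The fingers move at their own pace and stop on an object; "grip_force" is the grip in N (left out, the last holds). Time passes only in rows, so rows that do not move let the fingers close. It gives the time, the measured TCP pose, the force, the opening and the grip force at its end, in the units of the state.
- sensors.sense(): the state, without advancing time (a new reading comes with each control period).
- read_camera(name): name is "scene" or "top"; returns the picture (384x512x3 uint8, blue, green, red); there is no depth.
- get_calibration(name): a dict with "intrinsics" (3x3 intrinsics, pixels), "k1" (the pictures are not rectified: a ray, as slopes to the right and down, at radius r is drawn at 1 + k1 r^2 times it, then the intrinsics apply), "xyz" and "attitude" of the camera in the world. Camera axes: x right, y down, z forward; pixel columns grow to the right and rows downward; lengths in m; the calibration is good to about 2 mm. A picture is of the moment at which its call begins. get_calibration takes no time and is no camera call.
- env.hand_in(): hands the job in; it is judged then, once.
Trained networks look in the newest picture that a camera, given by its name, has taken for a name from the list of things; names that differ only in an ending like _2 or _b are one class to them, and where a whole thing is asked for, a point or a joint stands for the part that bears it (a point fixed in the world has none). Each returns a list of dicts, best first, with "p" (0 to 1); they miss things now and then, are a little off and sometimes report something else, mostly with a low value. They report only what shows in the picture. A call takes as long as a camera call.
- trace(target, camera): "mask" (384x512 bool, what is visible of it) and "bbox" ([centre column, centre row, width, height] in pixels, round what is visible of it).
The state is a dict: "t": time; "qpos": joint angles; "dq": joint speeds; "joint_torque": joint torques, N m; "tcp_pos": TCP position; "orientation": TCP orientation; "force": force on the tool from outside, world axes, zero at the start; "moment": the same for the moment, N m; "opening": finger opening in m; "grip_force": force on a finger pad.
Only numpy, scipy, OpenCV 4.12 (cv2) and the standard library are available. Lean on these libraries where they do the work, as an engineer would, in place of code of your own. Each camera call takes 0.05 s, during which the arm holds its last target. There are 200 camera calls.

### The job

Get the dissecting tray ready for the next class: stand the three small specimen pots in a neat row in the tray, one in the middle of each printed white ring, lids up. Keep the pots upright all the while. The tall bottle and the open beaker are not part of the set.

Things in the scene. Friction and masses are not known exactly. Their poses are not given: they have to be found in the camera images.
- tray: open aluminium tray, fixed, 240 mm (its x) by 340 mm (its y), 45 mm high, walls 4 mm, rim 8 mm wide outside them. A firm blue pad covers the floor, its top 10 mm above the bench. Three white rings (72 mm inner diameter) are printed on it in a row, centres at tray x = 0, y = -90, 0, +90 mm. Origin: centre of the underside, on the bench; x across, y along the long side, z up.
- pot1_mid (a point): squat white specimen pot, flat grey lid: upright cylinder, 45 mm diameter, 60 mm tall, 0.12 kg, rigid. Starts on the bench, lid up. This point is its centre, 30 mm above its underside; z up its axis. The three pots are identical, interchangeable. Among them stand a slimmer, taller white bottle (42 x 115 mm) and an open steel beaker (52 x 75 mm), not pots; all at least 100 mm apart between centres.
- pot2_mid (a point): squat white specimen pot, flat grey lid: upright cylinder, 45 mm diameter, 60 mm tall, 0.12 kg, rigid. Starts on the bench, lid up. This point is its centre, 30 mm above its underside; z up its axis. The three pots are identical, interchangeable. Among them stand a slimmer, taller white bottle (42 x 115 mm) and an open steel beaker (52 x 75 mm), not pots; all at least 100 mm apart between centres.
- pot3_mid (a point): squat white specimen pot, flat grey lid: upright cylinder, 45 mm diameter, 60 mm tall, 0.12 kg, rigid. Starts on the bench, lid up. This point is its centre, 30 mm above its underside; z up its axis. The three pots are identical, interchangeable. Among them stand a slimmer, taller white bottle (42 x 115 mm) and an open steel beaker (52 x 75 mm), not pots; all at least 100 mm apart between centres.

How it is judged:
By the outcome, as a careful person would: the job done as asked, in the order asked, and still so for the second after the job is handed in, with the robot touching nothing.
It also fails if it takes over 70 s, if anything falls off the work surface, if the arm or the gripper's body presses on something with over 40 N, if the wrist force passes 120 N, or if a joint passes its speed limit or range.

## Working session

There is one attempt and no reset: what is moved stays moved. The work goes in short steps, Python scripts to look and compute and a tool call to move; the robot and the scene stay as the last step left them, time stands still between calls to the robot, and variables do not carry over. Pictures are saved under pics/ and viewed, at most 10 in all, crops included, and the job is handed in when it is done.

Besides the shell and the picture viewer there is one more tool, called after "Call:" as name([rows], argument=value, ...), one row to a line, values as JSON. jog_arm: Moves the arm, as the interface text tells. Its arguments: {"type":"object","properties":{"motion":{"type":"array","items":{"type":"array","items":{"type":"number"}}},"grip_force":{"type":"number"}},"required":["motion"]}

```bash
mkdir -p pics
cat > h.py <<'E'
import numpy as np, cv2
from scipy.spatial.transform import Rotation as R
from bench import sensors, read_camera, get_calibration, env, trace
def rot(c):
    a=np.array(c["attitude"],float)
    return a if a.shape==(3,3) else R.from_quat(np.r_[a[1:],a[0]]).as_matrix()
def topix(name,P):
    c=get_calibration(name); p=(np.atleast_2d(P)-c["xyz"])@rot(c); s=p[:,:2]/p[:,2:]
    s=s*(1+c["k1"]*(s**2).sum(1,keepdims=True)); K=np.array(c["intrinsics"])
    return s*[K[0,0],K[1,1]]+[K[0,2],K[1,2]]
def toworld(name,px,z):
    c=get_calibration(name); K=np.array(c["intrinsics"],float)
    d=(np.atleast_2d(px)-[K[0,2],K[1,2]])/[K[0,0],K[1,1]]; s=d.copy()
    for _ in range(20): s=d/(1+c["k1"]*(s**2).sum(1,keepdims=True))
    r=np.c_[s,np.ones(len(s))]@rot(c).T; o=np.array(c["xyz"])
    return o+r*((z-o[2])/r[:,2:])
E
python3 - <<'E'
from h import *
for n in ("scene","top"):
    im=read_camera(n); cv2.imwrite(f"pics/{n}0.png",im); print(n,get_calibration(n))
    for t in ("pot1_mid","tray"):
        for d in trace(t,n): 
            print(t,round(d["p"],2),np.round(d["bbox"],1),np.round(toworld(n,[d["bbox"][:2]],.06 if t!="tray" else .04),3))
print(env.hold_point_z,sensors.sense())
E
```

```text
scene {'intrinsics': array([[442.93667076,   0.        , 261.79689609],
       [  0.        , 442.93667076, 192.76706851],
       [  0.        ,   0.        ,   1.        ]]), 'k1': -0.10265006118331668, 'xyz': array([1.17155215, 0.05920711, 0.70139888]), 'attitude': array([-0.29115094,  0.6764452 ,  0.62258322, -0.26465667])}
pot1_mid 0.85 [318.4 179.1  23.6  33.6] [[0.469 0.245 0.06 ]]
top {'intrinsics': array([[467.5721499 ,   0.        , 259.02529694],
       [  0.        , 467.5721499 , 185.79791622],
       [  0.        ,   0.        ,   1.        ]]), 'k1': -0.18492226643891407, 'xyz': array([0.37820464, 0.11382895, 1.06029928]), 'attitude': array([-0.03854071,  0.70999495, -0.70087254,  0.05656377])}
pot1_mid 0.91 [180.9 217.8  21.4  24. ] [[0.442 0.256 0.06 ]]
tray 0.58 [394.3 159.6 154.4 132.5] [[ 0.581 -0.219  0.04 ]]
0.0187 {'t': 0.3, 'qpos': array([-9.32289493e-01,  4.04375591e-02,  8.44405114e-02, -1.41047734e-04,
       -1.61550880e+00, -3.33712229e-01]), 'dq': array([ 0.00085742, -0.00067402,  0.00426136,  0.00134588,  0.00057539,
        0.00187192]), 'joint_torque': array([ 3.48374357e-03, -3.67436314e+01,  3.46927285e+01,  6.92092448e+00,
       -2.69452430e-03, -2.42826644e-05]), 'tcp_pos': array([ 0.18005638, -0.57220745,  0.23090089]), 'orientation': array([-1.03447544e-04, -1.51811165e-01,  9.88409449e-01,  3.46579555e-04]), 'force': array([-0.36618548,  0.34019687, -0.23054378]), 'moment': array([-0.01713317,  0.00493238, -0.10476148]), 'grip_force': 0.0, 'opening': 0.08525035020002866}
```

```bash
python3 -c "
import cv2,numpy as np
a=cv2.imread('pics/scene0.png');b=cv2.imread('pics/top0.png')
print(a.shape)"
```

```text
(384, 512, 3)
```

View pics/top0.png

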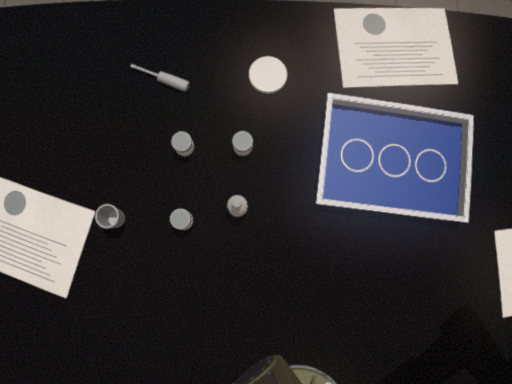

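View pics/scene0.png

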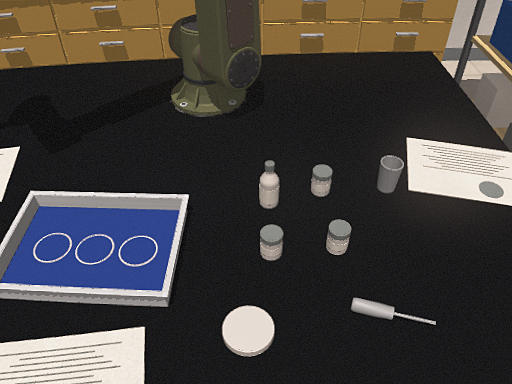

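The top view shows the pots at about (183,144), (243,143) and (181,219). The bottle is at (237,205), the beaker at (110,216), and the rings at (357,155), (394,160) and (431,165). Next I'll measure lids and rings.

Run:
```python
from h import *
im=cv2.imread("pics/top0.png"); g=im.min(2)
print("rings")
m=(g>110).astype(np.uint8)
n,l,s,c=cv2.connectedComponentsWithStats(m)
for i in range(1,n):
    if 25<s[i,2]<45 and 25<s[i,3]<45 and s[i,0]>310:
        p=np.argwhere(l==i)[:,::-1].astype(np.float32); w=toworld("top",p,.01)[:,:2]
        e=cv2.fitEllipse(w.astype(np.float32)); print(np.round(e[0],4),np.round(e[1],4),s[i])
for (u,v) in ((183,144),(243,143),(181,219),(237,205),(110,216)):
    sub=im[v-20:v+20,u-20:u+20].max(2); pts=np.argwhere(sub>45)[:,::-1]+[u-20,v-20]
    print((u,v),len(pts),pts.min(0),pts.max(0))
# projection fit of full cylinder silhouette for pots
from scipy.optimize import minimize
a=np.linspace(0,2*np.pi,40)
for cam in("top","scene"):
  img=read_camera(cam)
  for x0 in ((183,144),(243,143),(181,219)):
    w0=toworld("top",[x0],.05)[0,:2]
    q=topix(cam,np.r_[w0,.03][None])[0]; M=np.zeros((384,512),bool); y,x=int(q[1]),int(q[0]); r=26
    M[y-r:y+r,x-r:x+r]=img[y-r:y+r,x-r:x+r].max(2)>45
    k,L,S,C=cv2.connectedComponentsWithStats(M.astype(np.uint8)); b=1+S[1:,4].argmax(); M=(L==b)
    B=cv2.GaussianBlur(M.astype(np.float32),(0,0),1)
    def cost(w):
        P=np.array([[w[0]+.0225*np.cos(t),w[1]+.0225*np.sin(t),z] for t in a for z in(0,.06)])
        h=cv2.convexHull(topix(cam,P).astype(np.float32)); Z=np.zeros((384,512),np.uint8)
        cv2.fillConvexPoly(Z,np.round(h*16).astype(np.int32),1,shift=4)
        return ((cv2.GaussianBlur(Z.astype(np.float32),(0,0),1)-B)**2).sum()
    f=minimize(cost,w0,method="Nelder-Mead",options=dict(initial_simplex=[w0,w0+[.01,0],w0+[0,.01]]))
    print(cam,x0,np.round(f.x,4),f.fun,S[b])
for q in((237,205),(110,216)): print("other",toworld("top",[q],.08).round(3))
```

```text
rings
[ 0.5969 -0.1386] [0.0756 0.0757] [340 138  35  35 320]
[ 0.5865 -0.228 ] [0.0751 0.0757] [378 143  33  35 277]
[ 0.5763 -0.3174] [0.0753 0.0757] [415 149  32  34 251]
(183, 144) 470 [171 131] [194 156]
(243, 143) 470 [231 130] [253 155]
(181, 219) 436 [169 208] [193 230]
(237, 205) 389 [227 194] [247 216]
(110, 216) 685 [ 90 203] [124 228]
top (183, 144) [0.6118 0.2622] 0.972100555896759 [171 130  24  27 473]
top (243, 143) [0.6148 0.1268] 0.9832417964935303 [231 130  23  26 469]
top (181, 219) [0.4417 0.259 ] 1.540132761001587 [169 208  25  22 436]
scene (183, 144) [0.6105 0.262 ] 13.38149642944336 [326 219  26  36 738]
scene (243, 143) [0.6124 0.1279] 4.891181945800781 [260 224  24  37 771]
scene (181, 219) [0.4398 0.2588] 4.790431976318359 [310 164  23  33 610]
other [[0.47  0.135 0.08 ]]
other [[0.442 0.405 0.08 ]]
```

Call:
jog_arm([
  [0,0,0,-1,1],
  [0,0,0,-1,1],
  [0,0,0,-1,1],
  [0,0,0,-1,1],
  [0,0,0,-1,1],
  [0,0,0,-1,1],
  [0,0,0,-1,1],
  [0,0,0,-1,1],
  [0,0,0,-1,1],
  [0,0,0,-1,1],
  [0,0,0,-1,1],
], grip_force=30)

```text
t: 1.5
tcp_pos: [0.1801, -0.5723, 0.2312]
orientation: [0.0, -0.667, 0.745, 0.0]
force: [-1.3, 0.3, 0.9]
opening: 0.0854
grip_force: 0.0
```

Call:
jog_arm([
  [-1,-0.5,0,0,1],
  [-1,-0.5,0,0,1],
  [-1,-0.5,0,0,1],
  [-1,-0.5,0,0,1],
  [-1,-0.5,0,0,1],
  [-1,-0.5,0,0,1],
  [-1,-0.5,0,0,1],
  [-1,-0.5,0,0,1],
  [-1,-0.5,0,0,1],
  [-1,-0.5,0,0,1],
  [-1,-0.5,0,0,1],
  [-1,-0.5,0,0,1],
  [-1,-0.5,0,0,1],
  [-1,-0.5,0,0,1],
  [-1,-0.5,0,0,1],
  [-1,-0.5,0,0,1],
  [-1,-0.5,0,0,1],
  [-1,-0.5,0,0,1],
  [-1,-0.5,0,0,1],
  [-1,-0.5,0,0,1],
])

```text
t: 3.5
tcp_pos: [0.4859, -0.1029, 0.2315]
orientation: [0.0, -0.666, 0.746, -0.0]
force: [0.4, -0.7, 1.3]
opening: 0.0854
grip_force: 0.0
```

Call:
jog_arm([
  [-1,-0.5,0,0,1],
  [-1,-0.5,0,0,1],
  [-1,-0.5,0,0,1],
  [-1,-0.5,0,0,1],
  [-1,-0.5,0,0,1],
  [-1,-0.5,0,0,1],
  [-1,-0.5,0,0,1],
  [-1,-0.5,0,0,1],
  [-1,0,0,0,1],
  [-0.8,0,0,0,1],
  [0,0,0,0,1],
  [0,0,0,0,1],
])

```text
t: 4.7
tcp_pos: [0.6125, 0.1282, 0.2313]
orientation: [-0.0, -0.666, 0.746, -0.0]
force: [0.5, 0.3, -0.3]
opening: 0.0854
grip_force: 0.0
```

```bash
cat >> h.py <<'E'
def go(target):
    s=sensors.sense(); q=s["orientation"]; M=R.from_quat(np.r_[q[1:],q[0]]).as_matrix()
    p=s["tcp_pos"]; print("t",round(s["t"],2),"tcp",p.round(4),"toolY deg",np.degrees(np.arctan2(M[1,1],M[0,1])).round(2),"units",((np.array(target)-p)@M/.025).round(2),"open",round(s["opening"],4),"F",s["force"].round(1),"grip",round(s["grip_force"],1))
E
python3 -c "
from h import *
go([.6135,.1272,.012])"
```

```text
t 4.7 tcp [0.6125 0.1282 0.2313] toolY deg 173.51 units [ 0.03 -0.05  8.77] open 0.0854 F [ 0.5  0.3 -0.3] grip 0.0
```

Call:
jog_arm([
  [0,0,1,0,1],
  [0,0,1,0,1],
  [0,0,1,0,1],
  [0,0,1,0,1],
  [0,0,1,0,1],
  [0,0,1,0,1],
  [0,0,1,0,1],
  [0,0,1,0,1],
  [0,0,0.6,0,1],
  [0,0,0,0,1],
  [0,0,0,0,0.6],
  [0,0,0,0,0.5],
  [0,0,0,0,0.4],
  [0,0,0,0,0.3],
  [0,0,0,0,0.2],
  [0,0,0,0,0.1],
  [0,0,0,0,0],
  [0,0,0,0,0],
  [0,0,0,0,0],
])

```text
t: 6.6
tcp_pos: [0.6135, 0.1283, 0.0181]
orientation: [0.001, -0.666, 0.746, -0.001]
force: [-1.2, -0.1, 6.0]
opening: 0.0442
grip_force: 31.0
```

```bash
python3 -c "
from h import *
go([.5969,-.1386,.16])"
```

```text
t 6.6 tcp [0.6135 0.1283 0.0181] toolY deg 173.48 units [10.68 -0.57 -5.68] open 0.0442 F [-1.2 -0.1  6. ] grip 31.0
```

Call:
jog_arm([
  [0,0,-0.3,0,0],
  [0,0,-0.6,0,0],
  [0,0,-1,0,0],
  [0,0,-1,0,0],
  [0,0,-1,0,0],
  [0.5,0,-1,0,0],
  [1,0,0,0,0],
  [1,-0.2,0,0,0],
  [1,-0.2,0,0,0],
  [1,-0.2,0,0,0],
  [1,0,0,0,0],
  [1,0,0,0,0],
  [1,0,0,0,0],
  [1,0,0,0,0],
  [1,0,0,0,0],
  [0.8,0,0,0,0],
  [0.4,0,0,0,0],
  [0,0,0,0,0],
  [0,0,0,0,0],
])

```text
t: 8.5
tcp_pos: [0.5972, -0.139, 0.139]
orientation: [0.0, -0.666, 0.746, 0.0]
force: [-0.1, -0.3, -1.5]
opening: 0.0441
grip_force: 30.9
```

```bash
python3 -c "
from h import *
for n in ('scene','top'): im=read_camera(n); cv2.imwrite(f'pics/{n}1.png',cv2.resize(im[:320,:320] if n=='scene' else im[60:260,260:],None,fx=1.7,fy=1.7))
go([.5969,-.1386,.028])"
```

```text
t 8.6 tcp [ 0.5972 -0.1385  0.1389] toolY deg 173.52 units [0.01 0.01 4.44] open 0.0445 F [ 0.2  0.7 -1.6] grip 30.9
```

View pics/scene1.png

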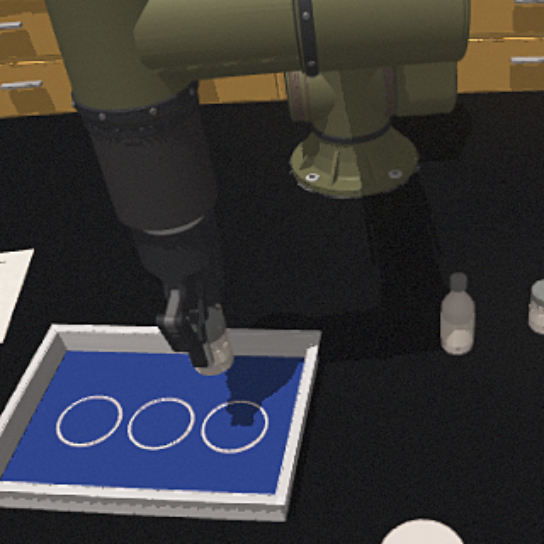

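The pot hangs upright above the near ring, at about (210,345) in the crop. Lowering it now.

Call:
jog_arm([
  [0,0,0.6,0,0],
  [0,0,1,0,0],
  [0,0,1,0,0],
  [0,0,1,0,0],
  [0,0,0.5,0,0],
  [0,0,0.2,0,0],
  [0,0,0.1,0,0],
  [0,0,0,0,0],
])

```text
t: 9.4
tcp_pos: [0.5976, -0.1394, 0.0296]
orientation: [0.0, -0.666, 0.746, -0.0]
force: [-0.1, -0.8, -1.3]
opening: 0.0447
grip_force: 30.9
```

Call:
jog_arm([
  [0,0,0.04,0,0],
  [0,0,0,0,0],
])

```text
t: 9.6
tcp_pos: [0.5975, -0.1395, 0.0287]
orientation: [0.001, -0.666, 0.746, -0.0]
force: [0.2, -0.8, -1.3]
opening: 0.0444
grip_force: 30.9
```

Call:
jog_arm([
  [0,0,0.04,0,0],
  [0,0,0,0,0],
])

```text
t: 9.8
tcp_pos: [0.5975, -0.1395, 0.0281]
orientation: [0.0, -0.666, 0.746, -0.001]
force: [-2.4, 1.3, 5.0]
opening: 0.0445
grip_force: 31.3
```

Call:
jog_arm([
  [0,0,0.04,0,0],
  [0,0,0,0,0],
])

```text
t: 10.0
tcp_pos: [0.5976, -0.1395, 0.0281]
orientation: [0.0, -0.666, 0.746, -0.001]
force: [-4.4, 2.5, 10.4]
opening: 0.0439
grip_force: 31.8
```

Call:
jog_arm([
  [0,0,-0.06,0,0],
  [0,0,0,0,0.6],
  [0,0,0,0,0.8],
  [0,0,0,0,1],
  [0,0,0,0,1],
  [0,0,-0.5,0,1],
  [0,0,-1,0,1],
  [0,0,-1,0,1],
  [0,0,-1,0,1],
  [0,0,-1,0,1],
  [0,0,-1,0,1],
  [0,0,-1,0,1],
  [-1,0,-1,0,1],
  [-1,0,0,0,1],
  [-1,0,0,0,1],
])

```text
t: 11.5
tcp_pos: [0.606, -0.0643, 0.2172]
orientation: [0.001, -0.665, 0.746, -0.001]
force: [0.8, -0.1, -0.7]
opening: 0.0851
grip_force: 0.0
```

```bash
python3 -c "
from h import *
read_camera('top'); 
for d in trace('pot1_mid','top'): print(round(d['p'],2),np.round(d['bbox'],1))
go([.6113,.2621,.0165])"
```

```text
0.58 [182.6 216.7  22.3  22.3]
0.49 [184.7 143.1  23.8  23.7]
t 11.6 tcp [ 0.6059 -0.0626  0.2158] toolY deg 173.62 units [-12.93   1.24   7.98] open 0.0854 F [ 0.1 -0.  -0.2] grip 0.0
```

Call:
jog_arm([
  [-1,0.1,0,0,1],
  [-1,0.1,0,0,1],
  [-1,0.1,0,0,1],
  [-1,0.1,0,0,1],
  [-1,0.1,0,0,1],
  [-1,0.1,0,0,1],
  [-1,0.1,0,0,1],
  [-1,0.1,0,0,1],
  [-1,0.1,0,0,1],
  [-1,0.1,0,0,1],
  [-1,0.1,0,0,1],
  [-1,0.1,0,0,1],
  [-0.9,0,0,0,1],
  [0,0,0,0,1],
  [0,0,0,0,1],
])

```text
t: 13.1
tcp_pos: [0.6126, 0.2585, 0.215]
orientation: [-0.0, -0.666, 0.746, -0.0]
force: [-0.6, 0.2, -0.4]
opening: 0.0855
grip_force: 0.0
```

```bash
python3 -c "
from h import *
go([.6113,.2621,.0165])"
```

```text
t 13.1 tcp [0.6126 0.2585 0.215 ] toolY deg 173.48 units [-0.14  0.07  7.94] open 0.0855 F [-0.6  0.2 -0.4] grip 0.0
```

Call:
jog_arm([
  [-0.14,0.06,1,0,1],
  [0,0,1,0,1],
  [0,0,1,0,1],
  [0,0,1,0,1],
  [0,0,1,0,1],
  [0,0,1,0,1],
  [0,0,1,0,1],
  [0,0,0.7,0,1],
  [0,0,0.2,0,1],
  [0,0,0,0,1],
  [0,0,0,0,0.6],
  [0,0,0,0,0.5],
  [0,0,0,0,0.4],
  [0,0,0,0,0.3],
  [0,0,0,0,0.2],
  [0,0,0,0,0.1],
  [0,0,0,0,0],
  [0,0,0,0,0],
])

```text
t: 14.9
tcp_pos: [0.612, 0.2629, 0.0187]
orientation: [0.001, -0.666, 0.746, -0.0]
force: [-1.3, -0.7, 5.2]
opening: 0.0442
grip_force: 31.0
```

```bash
python3 -c "
from h import *
go([.5865,-.2280,.14])"
```

```text
t 14.9 tcp [0.612  0.2629 0.0187] toolY deg 173.48 units [19.62 -1.22 -4.87] open 0.0442 F [-1.3 -0.7  5.2] grip 31.0
```

Call:
jog_arm([
  [0,0,-0.3,0,0],
  [0,0,-0.6,0,0],
  [0,0,-1,0,0],
  [0,0,-1,0,0],
  [0,0,-1,0,0],
  [0.5,0,-1,0,0],
  [1,0,0,0,0],
  [1,-0.1,0,0,0],
  [1,-0.1,0,0,0],
  [1,-0.1,0,0,0],
  [1,-0.1,0,0,0],
  [1,-0.1,0,0,0],
  [1,-0.1,0,0,0],
  [1,-0.1,0,0,0],
  [1,-0.1,0,0,0],
  [1,-0.1,0,0,0],
  [1,-0.1,0,0,0],
  [1,-0.1,0,0,0],
  [1,-0.1,0,0,0],
])

```text
t: 16.8
tcp_pos: [0.6027, -0.0772, 0.1407]
orientation: [0.0, -0.666, 0.746, -0.0]
force: [0.1, 0.4, -0.9]
opening: 0.0448
grip_force: 30.8
```

Call:
jog_arm([
  [1,-0.1,0,0,0],
  [1,0,0,0,0],
  [1,0,0,0,0],
  [1,0,0,0,0],
  [1,0,0,0,0],
  [0.8,0,0,0,0],
  [0.3,0,0,0,0],
  [0,0,0,0,0],
  [0,0,0,0,0],
])

```text
t: 17.7
tcp_pos: [0.588, -0.2275, 0.14]
orientation: [0.0, -0.666, 0.746, 0.0]
force: [-0.7, -0.1, -0.3]
opening: 0.0443
grip_force: 30.8
```

```bash
python3 -c "
from h import *
go([.5865,-.2280,.0295])"
```

```text
t 17.7 tcp [ 0.588  -0.2275  0.14  ] toolY deg 173.47 units [0.03 0.06 4.42] open 0.0443 F [-0.7 -0.1 -0.3] grip 30.8
```

Call:
jog_arm([
  [0.02,0.06,0.6,0,0],
  [0,0,1,0,0],
  [0,0,1,0,0],
  [0,0,1,0,0],
  [0,0,0.5,0,0],
  [0,0,0.2,0,0],
  [0,0,0.1,0,0],
  [0,0,0.02,0,0],
  [0,0,0.02,0,0],
  [0,0,0.02,0,0],
  [0,0,0,0,0],
])

```text
t: 18.8
tcp_pos: [0.5866, -0.2284, 0.0288]
orientation: [0.0, -0.666, 0.746, -0.0]
force: [-0.2, -0.1, -1.1]
opening: 0.0441
grip_force: 30.9
```

Call:
jog_arm([
  [0,0,0.02,0,0],
  [0,0,0.02,0,0],
  [0,0,0,0,0],
])

```text
t: 19.1
tcp_pos: [0.5866, -0.2285, 0.0287]
orientation: [0.0, -0.666, 0.746, -0.0]
force: [-3.8, 1.7, 5.1]
opening: 0.0443
grip_force: 31.2
```

Call:
jog_arm([
  [0,0,-0.03,0,0],
  [0,0,0,0,0.6],
  [0,0,0,0,0.8],
  [0,0,0,0,1],
  [0,0,0,0,1],
  [0,0,-0.5,0,1],
  [0,0,-1,0,1],
  [0,0,-1,0,1],
  [0,0,-1,0,1],
  [0,0,-1,0,1],
  [0,0,-1,0,1],
  [0,0,-1,0,1],
  [-1,0.4,-1,0,1],
  [-1,0.4,0,0,1],
  [-1,0.4,0,0,1],
  [-1,0.4,0,0,1],
  [-1,0.4,0,0,1],
  [-1,0.4,0,0,1],
  [-1,0.4,0,0,1],
  [-1,0.4,0,0,1],
])

```text
t: 21.1
tcp_pos: [0.5293, -0.0196, 0.2168]
orientation: [0.001, -0.666, 0.746, -0.0]
force: [-0.1, 0.3, -0.5]
opening: 0.085
grip_force: 0.0
```

```bash
python3 -c "
from h import *
go([.4408,.2590,.0165])"
```

```text
t 21.1 tcp [ 0.5293 -0.0196  0.2168] toolY deg 173.46 units [-10.67   4.8    8.01] open 0.085 F [-0.1  0.3 -0.5] grip 0.0
```

Call:
jog_arm([
  [-1,0.5,0,0,1],
  [-1,0.5,0,0,1],
  [-1,0.5,0,0,1],
  [-1,0.5,0,0,1],
  [-1,0.5,0,0,1],
  [-1,0.5,0,0,1],
  [-1,0.5,0,0,1],
  [-1,0.5,0,0,1],
  [-1,0.5,0,0,1],
  [-0.8,0.2,0,0,1],
  [-0.3,0,0,0,1],
  [0,0,0,0,1],
  [0,0,0,0,1],
])

```text
t: 22.4
tcp_pos: [0.4419, 0.2432, 0.216]
orientation: [0.0, -0.666, 0.746, -0.0]
force: [0.6, 0.0, -0.2]
opening: 0.0851
grip_force: 0.0
```

```bash
python3 -c "
from h import *
go([.4408,.2590,.0165])"
```

```text
t 22.4 tcp [0.4419 0.2432 0.216 ] toolY deg 173.45 units [-0.62  0.12  7.98] open 0.0851 F [ 0.6  0.  -0.2] grip 0.0
```

Call:
jog_arm([
  [-0.62,0.12,0.5,0,1],
  [0,0,1,0,1],
  [0,0,1,0,1],
  [0,0,1,0,1],
  [0,0,1,0,1],
  [0,0,1,0,1],
  [0,0,1,0,1],
  [0,0,1,0,1],
  [0,0,0.45,0,1],
  [0,0,0,0,1],
  [0,0,0,0,0.6],
  [0,0,0,0,0.5],
  [0,0,0,0,0.4],
  [0,0,0,0,0.3],
  [0,0,0,0,0.2],
  [0,0,0,0,0.1],
  [0,0,0,0,0],
  [0,0,0,0,0],
])

```text
t: 24.2
tcp_pos: [0.4411, 0.2601, 0.0183]
orientation: [0.001, -0.666, 0.746, -0.0]
force: [-1.8, -0.9, 6.2]
opening: 0.0445
grip_force: 30.9
```

```bash
python3 -c "
from h import *
go([.5763,-.3174,.15])"
```

```text
t 24.2 tcp [0.4411 0.2601 0.0183] toolY deg 173.48 units [22.33 -8.01 -5.3 ] open 0.0445 F [-1.8 -0.9  6.2] grip 30.9
```

Call:
jog_arm([
  [0,0,-0.3,0,0],
  [0,0,-0.6,0,0],
  [0,0,-1,0,0],
  [0,0,-1,0,0],
  [0,0,-1,0,0],
  [0,0,-1,0,0],
  [0,0,-1,0,0],
  [0.5,0,-1,0,0],
  [1,-0.4,0,0,0],
  [1,-0.4,0,0,0],
  [1,-0.4,0,0,0],
  [1,-0.4,0,0,0],
  [1,-0.4,0,0,0],
  [1,-0.4,0,0,0],
  [1,-0.4,0,0,0],
  [1,-0.4,0,0,0],
  [1,-0.4,0,0,0],
  [1,-0.4,0,0,0],
  [1,-0.4,0,0,0],
  [1,-0.4,0,0,0],
])

```text
t: 26.2
tcp_pos: [0.5241, -0.0659, 0.1902]
orientation: [0.0, -0.666, 0.746, -0.0]
force: [0.2, 0.0, -1.0]
opening: 0.044
grip_force: 30.8
```

Call:
jog_arm([
  [1,-0.4,0,0,0],
  [1,-0.4,0,0,0],
  [1,-0.4,0,0,0],
  [1,-0.4,0,0,0],
  [1,-0.4,0,0,0],
  [1,-0.4,0,0,0],
  [1,-0.4,0,0,0],
  [1,-0.4,0,0,0],
  [0.9,0,0,0,0],
  [0.5,0,0,0,0],
  [0.2,0,0,0,0],
  [0,0,0,0,0],
  [0,0,0,0,0],
])

```text
t: 27.5
tcp_pos: [0.5763, -0.3115, 0.1896]
orientation: [0.0, -0.666, 0.746, 0.0]
force: [0.2, 0.6, -1.0]
opening: 0.0444
grip_force: 30.9
```

```bash
python3 -c "
from h import *
go([.5763,-.3174,.0295])"
```

```text
t 27.5 tcp [ 0.5763 -0.3115  0.1896] toolY deg 173.5 units [ 0.24 -0.02  6.4 ] open 0.0444 F [ 0.2  0.6 -1. ] grip 30.9
```

Call:
jog_arm([
  [0.24,-0.02,0.6,0,0],
  [0,0,1,0,0],
  [0,0,1,0,0],
  [0,0,1,0,0],
  [0,0,1,0,0],
  [0,0,1,0,0],
  [0,0,0.5,0,0],
  [0,0,0.2,0,0],
  [0,0,0.1,0,0],
  [0,0,0.02,0,0],
  [0,0,0,0,0],
])

```text
t: 28.6
tcp_pos: [0.5767, -0.3184, 0.0301]
orientation: [0.0, -0.666, 0.746, -0.001]
force: [0.4, -0.8, -0.4]
opening: 0.0441
grip_force: 30.9
```

Call:
jog_arm([
  [0,0,0.02,0,0],
  [0,0,0.02,0,0],
  [0,0,0,0,0],
])

```text
t: 28.9
tcp_pos: [0.5764, -0.3184, 0.0284]
orientation: [0.0, -0.666, 0.746, -0.0]
force: [0.1, -0.5, -0.0]
opening: 0.0445
grip_force: 31.0
```

Call:
jog_arm([
  [0,0,0.02,0,0],
  [0,0,0,0,0],
])

```text
t: 29.1
tcp_pos: [0.5764, -0.3184, 0.0283]
orientation: [0.0, -0.666, 0.746, -0.0]
force: [-1.7, 1.1, 4.9]
opening: 0.0444
grip_force: 31.1
```

Touching down; release, rise and back away toward the robot.

Call:
jog_arm([
  [0,0,-0.03,0,0],
  [0,0,0,0,0.6],
  [0,0,0,0,0.8],
  [0,0,0,0,1],
  [0,0,0,0,1],
  [0,0,-0.5,0,1],
  [0,0,-1,0,1],
  [0,0,-1,0,1],
  [0,0,-1,0,1],
  [0,0,-1,0,1],
  [0,0,-1,0,1],
  [0,0,-1,0,1],
  [0,0,-1,0,1],
  [-1,0.4,0,0,1],
  [-1,0.4,0,0,1],
  [-1,0.4,0,0,1],
  [-1,0.4,0,0,1],
  [-1,0.4,0,0,1],
  [-1,0.4,0,0,1],
  [-1,0.4,0,0,1],
])

```text
t: 31.1
tcp_pos: [0.526, -0.1355, 0.2168]
orientation: [0.0, -0.666, 0.746, -0.0]
force: [-0.4, 0.4, 0.5]
opening: 0.0854
grip_force: 0.0
```

Call:
jog_arm([
  [-1,0.4,0,0,1],
  [-1,0.4,0,0,1],
  [-1,0.4,0,0,1],
  [-1,0.4,0,0,1],
  [-1,0.4,0,0,1],
  [-1,0.4,0,0,1],
  [-1,0.4,0,0,1],
  [-1,0.3,0,0,1],
  [-1,0,0,0,1],
  [-1,0,0,0,1],
  [-1,0,0,0,1],
  [-1,0,0,0,1],
  [0,0,0,0,1],
  [0,0,0,0,1],
])

```text
t: 32.5
tcp_pos: [0.4835, 0.1706, 0.2162]
orientation: [0.0, -0.666, 0.746, -0.0]
force: [-0.3, -0.2, -0.3]
opening: 0.0851
grip_force: 0.0
```

Run:
```python
from h import *
go([.5,0,.2])
t=read_camera('top'); cv2.imwrite('pics/top2.png',cv2.resize(t[70:240,300:490],None,fx=3,fy=3))
s=read_camera('scene'); cv2.imwrite('pics/scene2.png',cv2.resize(s[150:330,0:300],None,fx=2.6,fy=2.6))
from scipy.optimize import minimize
a=np.linspace(0,2*np.pi,40)
for r in((.5969,-.1386),(.5865,-.2280),(.5763,-.3174)):
    # lid: grey disc -- low saturation pixels inside projected ring area
    q=topix("top",[[*r,.07]])[0]; x,y=np.int32(q); sub=t[y-14:y+15,x-14:x+15].astype(int)
    m=((sub[...,0]-sub[...,2])<30)&(sub.max(2)>60)&(sub.min(2)<200)
    k,L,S,C=cv2.connectedComponentsWithStats(m.astype(np.uint8)); b=1+S[1:,4].argmax()
    print(r,"lid",toworld("top",[C[b]+[x-14,y-14]],.07)[0].round(4),S[b])
```

```text
t 32.5 tcp [0.4835 0.1706 0.2162] toolY deg 173.51 units [ 6.7  -1.43  0.65] open 0.0851 F [-0.3 -0.2 -0.3] grip 0.0
(0.5969, -0.1386) lid [ 0.5924 -0.1341  0.07  ] [  0   4  25  25 493]
(0.5865, -0.228) lid [ 0.5822 -0.221   0.07  ] [  0   4  25  25 484]
(0.5763, -0.3174) lid [ 0.5724 -0.3093  0.07  ] [  0   3  25  26 482]
```

View pics/top2.png

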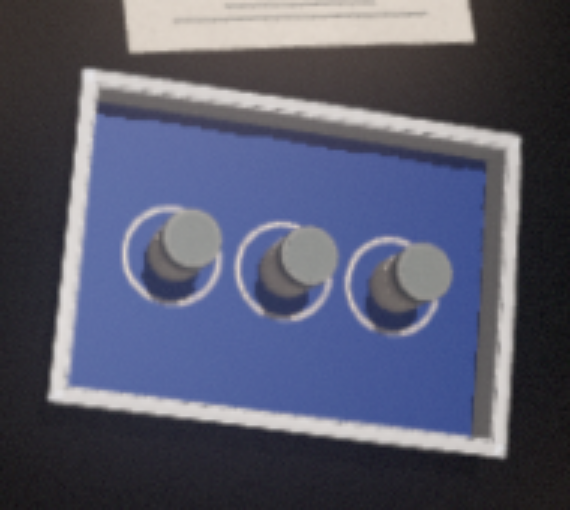

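View pics/scene2.png

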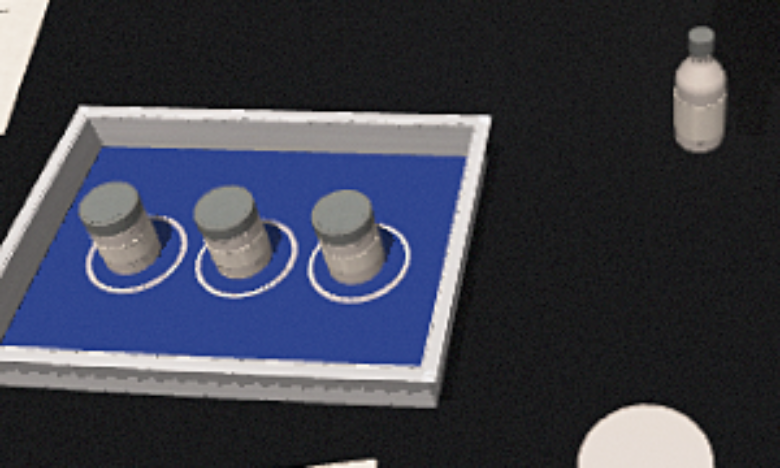

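The pots all stand lids up with their bases inside the rings: lids at about (192,239), (308,255) and (424,271) in the top crop. I'll check the centring by comparing each lid with where a ring-centred lid would project.

Run:
```python
from h import *
t=read_camera('top'); s=read_camera('scene')
for r in((.5969,-.1386),(.5865,-.2280),(.5763,-.3174)):
  for n,im in(("top",t),("scene",s)):
    q=topix(n,[[*r,.07]])[0]; x,y=np.int32(q); sub=im[y-14:y+15,x-14:x+15].astype(int)
    i=sub[13:16,13:16].reshape(-1,3).mean(0); m=np.abs(sub-i).max(2)<22
    k,L,S,C=cv2.connectedComponentsWithStats(m.astype(np.uint8)); b=L[14,14]
    w=toworld(n,[C[b]+[x-14,y-14]],.07)[0]; print(n,r,"lid offset mm",((w[:2]-r)*1e3).round(1),S[b])
```

```text
top (0.5969, -0.1386) lid offset mm [ 0.8 -1.9] [  6   4  19  20 291]
scene (0.5969, -0.1386) lid offset mm [ 1.6 -1.4] [  3   7  22  17 296]
top (0.5865, -0.228) lid offset mm [ 0.5 -0.8] [  6   5  19  20 286]
scene (0.5865, -0.228) lid offset mm [ 0.9 -1.2] [  3   7  22  16 283]
top (0.5763, -0.3174) lid offset mm [ 0.7 -1.6] [  7   4  18  21 273]
scene (0.5763, -0.3174) lid offset mm [ 0.8 -2.2] [  3   7  22  17 267]
```

Every lid is within about 2.5 mm of its ring centre, and the gripper is clear.

```bash
python3 -c "
from bench import env
print(env.hand_in())"
```

```text
the job is handed in; nothing more can be done
None
```

The three specimen pots stand upright, lids up, one in each white ring and each within about 2.5 mm of centre; I did not move the bottle or beaker, and the job was handed in at about 33 s.

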